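# Put the mixed-up lids back on the lacquer boxes

## Robot

A 6-joint arm with a two-finger parallel gripper is mounted at the origin on the work surface. World frame = base frame: x ahead of the robot, y to its left, z up, the work surface at z = 0. Lengths are in m, angles in rad, forces in N, time in s.
With the tool pointing down it reaches from about 0.275 to 1 m from the base axis. Payload 8.4 kg.
Tool frame: the origin (TCP) lies on the centre line of the jaws, within the pads' length; the fingertips stand 17 mm ahead of it and the grasp point (between the pads) lies 2 mm behind it (bot.tcp_to_tips is the z of the fingertips in the tool frame, in m); z points along the fingers, y is the line along which they close (so a half turn about z gives the same grasp; the last joint's range is limited). The gripper opens to 85 mm and grips with 20 to 120 N. Pads are 22 mm wide; open, the fingers measure 114 mm over their backs; the gripper's body (76 mm by 85 mm) begins 54 mm behind the grasp point. The pads swing forward as they close: fully open they stand 13 mm farther back than shut.
Start: joints at [-1.175, 0.353, 1.633, -0, 1.155, -0.002], TCP at [0.242, -0.576, 0.248] pointing down, gripper open.
Joint ranges: [-2.63, 2.63], [-0.92, 2.1], [0.06, 2.66], [-1.3, 4.44], [0, 2.69], [-3.02, 3.02]. Speed limits (rad/s): [2.22, 2.22, 2.79, 3.14, 3.14, 3.14].

## Interface

Orientations are given as a unit quaternion [x, y, z, w].
In Python, from workcell import bot, hand, kinematics, get_obs, vision, hand_in gives the robot as it stands. The module is installed in compiled form; this text tells all that it offers. Calls block until the motion is done:
- bot.reach(position, orientation): joint-space move of the TCP to a pose.
- bot.servo_line(position, ori=None, velocity=0.15): straight line of the TCP; ori=None keeps the orientation; velocity is the mean speed in m/s.
- bot.goto_joints(angles): joint-space move.
- hand.move_gripper(opening, strength=None): finger opening in m; strength is the grip in N (None keeps the last); returns when the fingers have stopped.
- bot.dwell(seconds).
- kinematics.solve_ik(position, orientation): joint angles nearest the present ones, or None.
- get_obs(): the state.
- vision.read_camera(name): name is "scene" or "top" or "wrist"; returns a dict with "frame" (480x640x3 uint8, red, green, blue), "intrinsics" (3x3 intrinsics, pixels), "view" (4x4, takes a point from world to camera coordinates). Camera axes: x right, y down, z forward; pixel columns grow to the right and rows downward; lengths in m; the calibration is good to about 2 mm. The wrist camera is an equidistant fisheye: a pixel r from the principal point sees the ray r / f radians off the axis. A picture is of the moment at which its call begins. There is no depth.
A pose or a line that the arm cannot do raises bot.IKError and nothing moves.
- hand_in(): hands the job in; it is judged then, once.
The state is a dict: "time_s": time; "joint_pos": joint angles; "joint_vel": joint speeds; "joint_efforts": joint torques, N m; "position": TCP position; "orientation": TCP orientation; "wrist_force": force on the tool from outside, world axes, zero at the start; "ft_torque": the same for the moment, N m; "gripper_width": finger opening in m; "grip_force": force on a finger pad.
Only numpy, scipy, OpenCV 4.12 (cv2) and the standard library are available. Lean on these libraries where they do the work, as an engineer would, in place of code of your own. Each camera call takes 0.05 s, during which the arm holds its last target. There are 200 camera calls.

## Task

All four lacquer boxes are wearing the wrong lids: put each lid on the box of its own shape, centred on the rim and squared up with the box, lying flat, and let go of it. The empty cork mat is free for laying lids down on the way. Set the lids down gently without dropping them, and leave the boxes and the little glass jar where they stand.

Things in the scene. Friction and masses are not known exactly. Their poses are not given: they have to be found in the camera images.
- box_round: round black lacquer box with a broad flat red rim, outer diameter 112 mm, 55 mm high to the rim, mouth diameter 64 mm in the middle of the rim; loose, 0.6 kg; origin at the centre of its underside on the table, z up, any turn about z looks the same. Its own lid leaves 14 mm of red rim showing all round and overlaps the mouth by 10 mm.
- box_square: square black lacquer box with a broad flat red rim, outer 104 x 104 mm, 55 mm high to the rim, mouth 56 x 56 mm in the middle of the rim; loose, 0.6 kg; origin at the centre of its underside on the table, z up, x and y along the sides. Its own lid leaves 14 mm of red rim showing all round and overlaps the mouth by 10 mm.
- box_oblong: oblong black lacquer box with a broad flat red rim, outer 132 (x) x 88 (y) mm, 42 mm high to the rim, mouth 84 x 40 mm in the middle of the rim; loose, 0.6 kg; origin at the centre of its underside on the table, z up, x along the longer side. Its own lid leaves 14 mm of red rim showing all round and overlaps the mouth by 10 mm.
- box_long: long narrow black lacquer box with a broad flat red rim, outer 164 (x) x 68 (y) mm, 42 mm high to the rim, mouth 116 x 20 mm in the middle of the rim; loose, 0.6 kg; origin at the centre of its underside on the table, z up, x along the longer side. Its own lid leaves 14 mm of red rim showing all round and overlaps the mouth by 10 mm.
- lid_round: round flat black lid, diameter 84 mm, 8 mm thick, gold line round its edge, an upright round brass knob 18 mm in diameter and 28 mm high standing on the middle of its top (from 8 to 36 mm above the underside); about 0.08 kg; origin at the centre of its underside, z up, any turn about z looks the same. It has no skirt and simply rests flat on a rim.
- lid_square: square flat black lid, 76 x 76 mm, 8 mm thick, gold line round its edge, a brass grip block 36 mm long (along x), 16 mm wide (along y) and 28 mm high standing on the middle of its top (from 8 to 36 mm above the underside); about 0.08 kg; origin at the centre of its underside, z up, x and y along the sides. It has no skirt and simply rests flat on a rim.
- lid_oblong: oblong flat black lid, 104 (x) x 60 (y) mm, 8 mm thick, gold line round its edge, a brass grip block 36 mm long (along x), 16 mm wide (along y) and 28 mm high standing on the middle of its top (from 8 to 36 mm above the underside); about 0.08 kg; origin at the centre of its underside, z up, x along the longer side. It has no skirt and simply rests flat on a rim.
- lid_long: long narrow flat black lid, 136 (x) x 40 (y) mm, 8 mm thick, gold line round its edge, a brass grip block 36 mm long (along x), 16 mm wide (along y) and 28 mm high standing on the middle of its top (from 8 to 36 mm above the underside); about 0.08 kg; origin at the centre of its underside, z up, x along the longer side. It has no skirt and simply rests flat on a rim.
- mat: empty cork mat, 160 (x) x 120 (y) x 6 mm thick, fixed to the table; origin at the centre of its underside. A lid laid on it lies 6 mm above the table.
- jar: bystander, to be left alone: small lidded glass jar, 48 mm in diameter, 55 mm high, loose; origin at the centre of its underside
There are look-alikes about, which are no part of the job. Leave any orange look-alike of the lid_oblong alone. What is shaped like the lid_round but turquoise is not meant.

How it is judged:
By the outcome, as a careful person would: the job done as asked, in the order asked, and still so for the second after the job is handed in, with the robot touching nothing.
It also fails if it takes over 131 s, if anything falls off the work surface, if the arm or the gripper's body presses on something with over 40 N, if the wrist force passes 120 N, or if a joint passes its speed limit or range.

## Working session

There is one attempt and no reset: what is moved stays moved. The work goes in short steps, each a Python script; the robot and the scene stay as the last script left them, time stands still between calls to the robot, and variables do not carry over. Pictures are saved under pics/ and viewed, at most 14 in all, crops included, and the job is handed in when it is done.

```bash
mkdir -p pics; ls
python3 - <<'E'
from workcell import bot,hand,get_obs,vision
import cv2,numpy as np
np.set_printoptions(suppress=True,precision=4)
for n in ("scene","top"):
    c=vision.read_camera(n); cv2.imwrite(f"pics/{n}0.png",c["frame"][:,:,::-1]); np.savez(f"pics/{n}0.npz",**c)
    print(n,c["intrinsics"],c["view"])
o=get_obs();print(o["time_s"],o["position"],o["orientation"],o["wrist_force"])
E
```

```text
pics
scene [[583.6713   0.     327.4282]
 [  0.     583.6713 247.1335]
 [  0.       0.       1.    ]] [[ 0.3646  0.9311 -0.0044 -0.225 ]
 [ 0.737  -0.2915 -0.6098 -0.3893]
 [-0.5691  0.2191 -0.7925  1.4747]
 [ 0.      0.      0.      1.    ]]
top [[490.3629   0.     329.5379]
 [  0.     490.3629 237.7834]
 [  0.       0.       1.    ]] [[ 0.0038 -1.      0.0013  0.0122]
 [-0.9917 -0.0039 -0.1286  0.6212]
 [ 0.1286 -0.0008 -0.9917  1.1279]
 [ 0.      0.      0.      1.    ]]
0.1 [ 0.242  -0.5758  0.2476] [ 0.9803  0.1976 -0.0001 -0.0006] [ 0.0925  0.1697 -0.9424]
```

View pics/scene0.png

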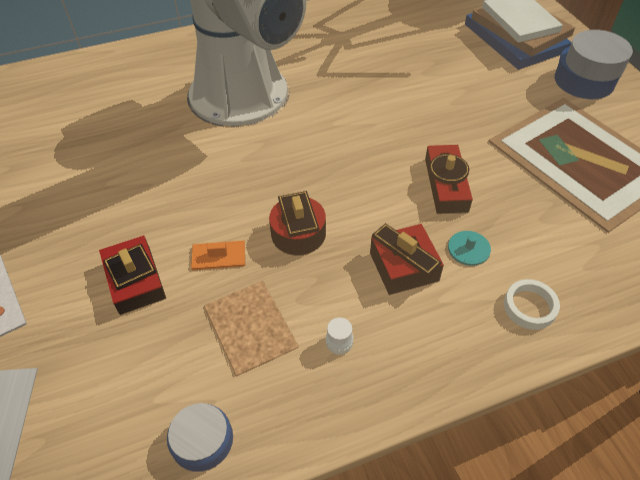

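View pics/top0.png

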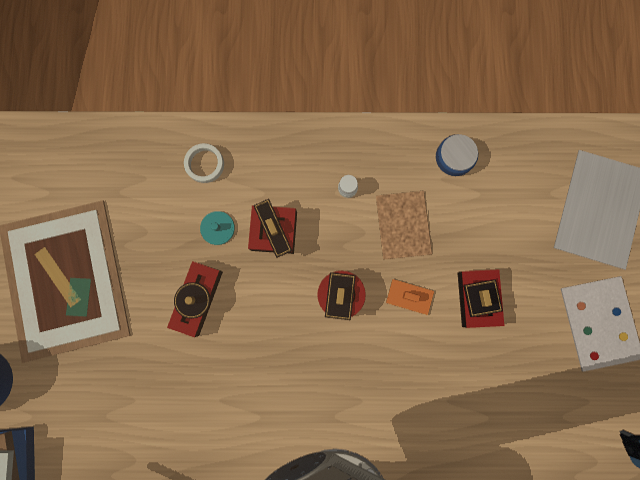

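The scene shows, in the top picture, four red-rimmed boxes. The long box at (195,300) wears the round lid, the square box at (272,228) the long lid, the round box at (342,295) the oblong lid, and the oblong box at (482,298) the square lid. The mat is at (404,225) and the jar at (348,185).

Look-alikes:
- **Orange oblong:** at (411,296), lying on the table. The real lid_oblong is the black and gold one at (340,296).
- **Turquoise round:** at (217,227). The real lid_round is the black one at (190,300).

I'll confirm this in one enlarged crop and measure the masks.

```bash
cat > h.py <<'E'
import numpy as np, cv2
def ray(c,uv):
    "camera centre and world directions (z-forward scaled) for pixels (pinhole)"
    uv=np.atleast_2d(uv).astype(float);V=c["view"];K=c["intrinsics"]
    d=np.c_[uv,np.ones(len(uv))]@np.linalg.inv(K).T@V[:3,:3]
    return -V[:3,:3].T@V[:3,3],d
def cast(c,uv,z):
    o,d=ray(c,uv); return (o+d*((z-o[2])/d[:,2])[:,None])[:,:2]
def redmask(f):
    h=cv2.cvtColor(f,cv2.COLOR_RGB2HSV); H,S,V=[h[...,i].astype(int) for i in range(3)]
    return (((H<7)|(H>172))&(S>150)&(V>60)).astype(np.uint8)*255
def rims(c,amin=250):
    n,l,s,ce=cv2.connectedComponentsWithStats(cv2.morphologyEx(redmask(c["frame"]),cv2.MORPH_CLOSE,np.ones((15,15))))
    m=redmask(c["frame"])
    return [np.argwhere((l==i)&(m>0))[:,::-1].astype(np.float32) for i in range(1,n) if s[i,4]>amin]
E
python3 - <<'E'
from h import *
np.set_printoptions(suppress=True,precision=4)
C={n:dict(np.load(f"pics/{n}0.npz")) for n in("top","scene")}
for n in C:
    for p in rims(C[n]):
        if len(p)<200: continue
        print(n,"px",p.mean(0),len(p))
        for z in (.042,.055):
            w=cast(C[n],cv2.convexHull(p)[:,0],z).astype(np.float32)
            r=cv2.minAreaRect(w*1000); print("  z",z,"c",np.round(r[0],1),"size",np.round(r[1],1),"ang",round(r[2],1))
t=C["top"]["frame"][170:350,160:520,::-1]; s=C["scene"]["frame"][130:330,80:500,::-1]
cv2.imwrite("pics/crop1.png",np.vstack([cv2.resize(t,(640,320),interpolation=2),cv2.resize(s,(588,280),interpolation=2)[:, :588] if 0 else cv2.resize(s,(640,280),interpolation=2)]))
E
```

```text
top px [270.9408 228.5451] 1031
  z 0.042 c [643.2 152.9] size [105.3 106.2] ang 86.3
  z 0.055 c [641.2 151.3] size [104.1 105. ] ang 86.3
top px [201.979  275.4546] 572
  z 0.042 c [525.8 316.8] size [68.1 58.7] ang 71.0
  z 0.055 c [525.2 313.4] size [67.4 58. ] ang 71.0
top px [482.1094 298.4724] 1033
  z 0.042 c [ 480.1 -344.1] size [131.8  89. ] ang 3.0
  z 0.055 c [ 480.  -340.1] size [130.3  88. ] ang 3.0
top px [323.1538 291.9885] 260
  z 0.042 c [493.9  30.8] size [22.1 84.7] ang 83.5
  z 0.055 c [493.7  30.6] size [21.8 83.7] ang 83.5
top px [357.9702 296.3433] 335
  z 0.042 c [483.7 -54.2] size [27.  91.5] ang 83.8
  z 0.055 c [483.5 -53.4] size [26.7 90.5] ang 83.8
top px [183.8798 323.8961] 491
  z 0.042 c [423.9 351.2] size [68.  52.6] ang 71.5
  z 0.055 c [424.5 347.5] size [67.2 52. ] ang 71.5
scene px [442.9625 150.1058] 293
  z 0.042 c [418.9 351.8] size [67.6 44.2] ang 73.8
  z 0.055 c [430.5 343.4] size [66.7 43.5] ang 73.8
scene px [453.8359 191.6953] 512
  z 0.042 c [526.  315.7] size [67.6 56.9] ang 72.4
  z 0.055 c [536.  307.8] size [66.6 56.1] ang 72.4
scene px [318.206  212.8712] 233
  z 0.042 c [481.8  34.8] size [20.1 85.1] ang 83.5
  z 0.055 c [492.4  31. ] size [19.8 83.8] ang 83.5
scene px [281.7849 223.9677] 372
  z 0.042 c [488.6 -36.9] size [110.6  53.2] ang 22.9
  z 0.055 c [499.1 -39.7] size [109.   52.4] ang 22.9
scene px [421.2457 238.6767] 464
  z 0.042 c [628.7 183.5] size [51.3 93.3] ang 86.1
  z 0.055 c [637.2 177.5] size [50.6 91.9] ang 86.1
scene px [129.6615 272.8212] 1303
  z 0.042 c [ 479.5 -344.5] size [134.6  87.8] ang 3.0
  z 0.055 c [ 490.1 -342.8] size [132.6  86.5] ang 3.0
scene px [394.4334 263.6502] 586
  z 0.042 c [646.5 112.3] size [98.4 47.6] ang 24.1
  z 0.055 c [654.7 107.3] size [97.  46.9] ang 24.1
```

View pics/crop1.png

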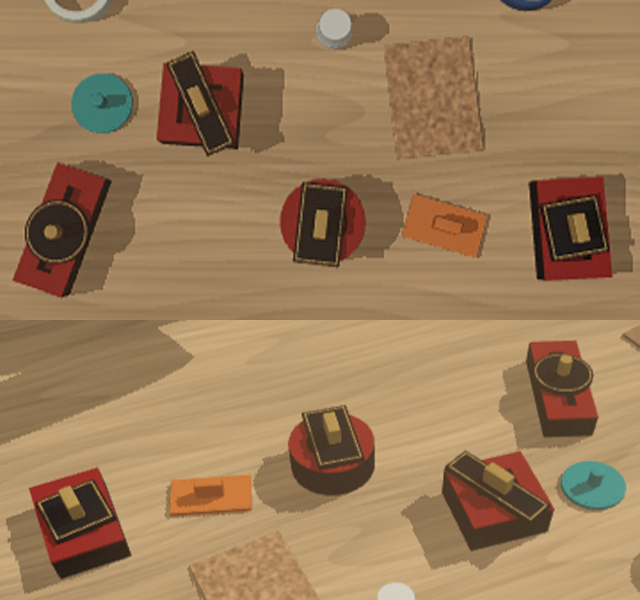

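Two views agree at z≈0.042 for the oblong box and z≈0.055 for the square box, and the sizes match the text. The crop confirms that the four black and gold lids are the ones meant. The orange one at crop (447,225) and the turquoise one at crop (102,103) lie on the table and stay untouched. Next come the lids and the merged rims, and a first move to wrist views.

```bash
cat >> h.py <<'E'
def q(psi): return [float(np.cos(psi/2)),float(np.sin(psi/2)),0.,0.]   # tool down, tool x at angle psi, jaws close along psi-90deg
def circ(w):
    A=np.c_[2*w,np.ones(len(w))]; s=np.linalg.lstsq(A,(w**2).sum(1),rcond=None)[0]
    return s[:2],np.sqrt(s[2]+s[0]**2+s[1]**2)
def wristpin(c,f=300,size=(800,600)):
    "rectify the equidistant fisheye (zero distortion) to a pinhole picture"
    K=np.array([[f,0,size[0]/2],[0,f,size[1]/2],[0,0,1.]])
    im=cv2.fisheye.undistortImage(c["frame"],c["intrinsics"],np.zeros(4),Knew=K,new_size=size)
    return dict(frame=im,intrinsics=K,view=c["view"])
E
cat > m.py <<'E'
from h import *
B=dict(long=([190,300],.042,'round'),square=([272,228],.055,'long'),round=([342,295],.055,'oblong'),oblong=([482,298],.042,'square'))
def measure(c,approx,show=True):
    """approx: box name -> (x,y) m; measures rim (colour hull) and lid plate (dark component under the middle) on their planes and neighbours"""
    f=c["frame"];red=redmask(f);hsv=cv2.cvtColor(f,cv2.COLOR_RGB2HSV);out={}
    K,V=c["intrinsics"],c["view"]
    for n,(x,y) in approx.items():
        z=B[n][1]
        def px(P): p=K@(V[:3,:3]@P+V[:3,3]); return p[:2]/p[2]
        u=px(np.array([x,y,z])); R=0.088*K[0,0]/(V[:3,:3]@[x,y,z]+V[:3,3])[2]
        if not(0<u[0]<f.shape[1] and 0<u[1]<f.shape[0]): continue
        disc=np.zeros(f.shape[:2],np.uint8); cv2.circle(disc,tuple(int(v) for v in u),int(R),255,-1)
        p=np.argwhere((cv2.morphologyEx(red,cv2.MORPH_OPEN,np.ones((2,2)))&disc)>0)[:,::-1].astype(np.float32)
        if len(p)<50: continue
        for zz in (z,):
            w=(cast(c,cv2.convexHull(p)[:,0],zz)*1000).astype(np.float32)
            if n=='round': rim=circ(w.astype(float))
            else: rim=cv2.minAreaRect(w)
        dark=((hsv[...,2]<75)&(red==0)).astype(np.uint8)*255&disc
        nn,l,s,ce=cv2.connectedComponentsWithStats(dark,connectivity=4)
        hull=cv2.convexHull(p).astype(np.float32)
        i=1+np.argmax([s[k,4]*(np.hypot(*(ce[k]-u))<R*.45) for k in range(1,nn)])
        d=np.argwhere(l==i)[:,::-1].astype(np.float32)
        w=(cast(c,cv2.convexHull(d)[:,0],z+.008)*1000).astype(np.float32)
        lid=circ(w.astype(float)) if B[n][2]=='round' else cv2.minAreaRect(w)
        out[n]=(rim,lid)
        if show:
            g=lambda r: ' '.join(str(np.round(v,1)) for v in r)
            print(n,"RIM",g(rim),"| LID",B[n][2],g(lid))
    return out
E
python3 - <<'E'
from m import *; from workcell import bot,get_obs,vision
np.set_printoptions(suppress=True,precision=4)
A=dict(long=(.475,.333),square=(.641,.151),round=(.489,-.01),oblong=(.48,-.344))
for n in ("top","scene"):
    print(n); measure(dict(np.load(f"pics/{n}0.npz")),A)
for i,(x,y) in enumerate([(.46,-.17),(.50,.20)]):
    bot.reach([x,y,.40],q(np.arctan2(y,x)+np.pi/2)); bot.dwell(.3)
    c=vision.read_camera("wrist"); np.savez(f"pics/w{i}.npz",**c)
    print(get_obs()["time_s"],c["intrinsics"][0],c["view"]); w=wristpin(c); cv2.imwrite(f"pics/w{i}.png",w["frame"][:,:,::-1])
    measure(w,A)
E
```

```text
top
long RIM [474.1 331.1] [ 68.1 163.1] 71.3 | LID round [473.  335.3] 35.9
square RIM [638.7 148.9] [104.1 104.6] 86.3 | LID long [642.7 149.2] [124.7  28.6] 24.7
round RIM [485.4 -15. ] 54.7 | LID oblong [484.1 -13.9] [ 57.9 101.4] 83.5
oblong RIM [ 477.7 -346.4] [131.4  88.9] 3.0 | LID square [ 481.3 -345.7] [63.6 70.2] 10.4
scene
long RIM [479.  333.4] [ 67.3 163.3] 71.3 | LID round [477.7 314.1] 13.7
square RIM [644.3 151.2] [103.7 103.8] 86.1 | LID long [644.5 150.9] [111.2  26.2] 25.3
round RIM [490.4 -12.5] 54.6 | LID oblong [481.9 -10.8] [45.9 87.8] 84.0
oblong RIM [ 482.5 -343.1] [134.1  87.7] 3.0 | LID square [ 478.1 -343.5] [62.5 65. ] 10.4
2.2167 [371.6483   0.     324.5095] [[ 0.9382 -0.346  -0.     -0.4909]
 [-0.3283 -0.8902  0.3158 -0.0888]
 [-0.1093 -0.2963 -0.9488  0.5243]
 [ 0.      0.      0.      1.    ]]
round RIM [487.5 -14.2] 55.3 | LID oblong [483.   -9.1] [49.9 93. ] 83.4
oblong RIM [ 480.5 -345.4] [131.   89.7] 3.4 | LID square [ 480.  -342.7] [64.5 64.9] 11.0
3.9583 [371.6483   0.     324.5095] [[ 0.9284  0.3716  0.0009 -0.5397]
 [ 0.3523 -0.8809  0.3162 -0.0894]
 [ 0.1183 -0.2933 -0.9487  0.524 ]
 [ 0.      0.      0.      1.    ]]
long RIM [477.7 333.4] [ 68.6 163.9] 71.3 | LID round [472.5 335.6] 36.2
square RIM [643.4 151.7] [105.1 105. ] 86.7 | LID long [641.5 149.6] [123.7  28.2] 24.4
round RIM [489.2 -11.9] 55.4 | LID oblong [483.5  -8.8] [48.  92.2] 83.5
```

View pics/w1.png

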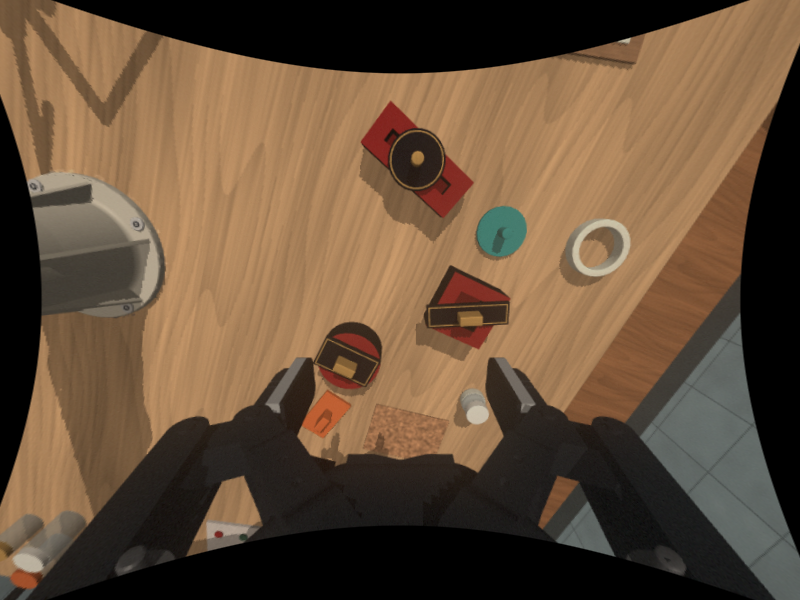

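The wrist picture shows the round lid at (417,158), the long lid at (468,318), the oblong lid at (346,362) and the mat at (407,430). All views agree within about 3 mm, and the sizes are right. Next I'll get the heights from two views, then move the round lid to the mat.

```bash
cat > act.py <<'E'
from m import *; from workcell import bot,hand,get_obs,vision,kinematics
np.set_printoptions(suppress=True,precision=4)
BOX=dict(long=(.4770,.3326,np.radians(-18.7)),square=(.6421,.1506,np.radians(-3.6)),round=(.4881,-.0134,0),oblong=(.4802,-.3450,np.radians(3.1)))
def turn(x,y,psi,sym=np.pi):
    "equivalent psi nearest the unturned wrist (q6=0)"
    p0=np.arctan2(y,x)+np.pi/2; return psi-sym*np.round((psi-p0)/sym)
def look(x,y,psi,tag,zc=.25):
    "camera straight above (x,y)"
    t=np.array([np.cos(psi),np.sin(psi)])*.081
    bot.reach([x-t[0],y-t[1],zc],q(psi)); bot.dwell(.2); c=vision.read_camera("wrist"); np.savez(f"pics/{tag}.npz",**c); w=wristpin(c,500)
    cv2.imwrite(f"pics/{tag}.png",w["frame"][:,:,::-1]); return w
def longaxis(r):
    b=cv2.boxPoints(r); e=[b[1]-b[0],b[2]-b[1]]; e=max(e,key=np.linalg.norm); return np.arctan2(e[1],e[0])
def fz(): return get_obs()["wrist_force"][2]
def pick(x,y,psi,zplate,w):
    z=zplate+bot.tcp_to_tips+.004
    hand.move_gripper(.05); bot.reach([x,y,z+.07],q(psi)); f0=fz(); bot.servo_line([x,y,z],velocity=.06)
    f1=fz(); hand.move_gripper(0,25); o=get_obs()
    print("pick t",round(o["time_s"],1),"width",o["gripper_width"],"fz",f0,f1,o["wrist_force"],"pos",o["position"])
    assert abs(o["gripper_width"]-w)<.004
    bot.servo_line([x,y,z+.08],velocity=.12); print("held",get_obs()["gripper_width"])
    return z
def place(x,y,psi,zplate):
    z=zplate+bot.tcp_to_tips+.004
    bot.reach([x,y,z+.07],q(psi)); bot.servo_line([x,y,z+.006],velocity=.08); bot.dwell(.2); f0=fz()
    for dz in np.arange(.004,-.0031,-.001):
        bot.servo_line([x,y,z+dz],velocity=.02); f=fz()
        if f-f0>2: break
    print("place dz",dz,"df",f-f0)
    hand.move_gripper(.045); bot.servo_line([x,y,z+.08],velocity=.1); print("t",get_obs()["time_s"])
E
python3 - <<'E'
from act import *
C={n:dict(np.load(f"pics/{n}0.npz")) for n in("top","scene")}; C.update({f"w{i}":wristpin(dict(np.load(f"pics/w{i}.npz"))) for i in(0,1)})
A={k:v[:2] for k,v in BOX.items()}
import m
for n in A:   # height of the rim: centres cast at two planes per view, least squares for the common point
    L=[];z0=B[n][1]
    for c in C.values():
        P=[]
        for z in(z0-.01,z0+.01):
            m.B[n]=(B[n][0],z,B[n][2]); r=measure(c,{n:A[n]},0)
            if n in r: P.append(np.r_[r[n][0][0],z*1000])
        if len(P)==2: L.append(P)
    m.B[n]=(B[n][0],z0,B[n][2])
    M=sum(np.eye(3)-np.outer(d,d) for a,b in L for d in[(b-a)/np.linalg.norm(b-a)]); v=sum((np.eye(3)-np.outer(d,d))@a for a,b in L for d in[(b-a)/np.linalg.norm(b-a)])
    print(n,"rim centre from",len(L),"views",np.linalg.solve(M,v))
for n in("top","scene"):
    c=C[n];h=cv2.cvtColor(cv2.GaussianBlur(c["frame"],(5,5),0),cv2.COLOR_RGB2HSV).astype(int)
    roi=(slice(185,265),slice(370,440)) if n=="top" else (slice(280,375),slice(200,300))
    s=((h[...,0]<14)&(h[...,1]>95)&(h[...,2]>60))[roi].astype(np.uint8)
    nn,l,st,ce=cv2.connectedComponentsWithStats(s); p=np.argwhere(l==1+np.argmax(st[1:,4]))[:,::-1]+[roi[1].start,roi[0].start]
    r=cv2.minAreaRect((cast(c,p,.006)*1000).astype(np.float32)); print("mat",n,r)
print("tips",bot.tcp_to_tips)
psi=turn(.476,.336,np.radians(-18.7)); w=look(.476,.336,psi,"l1"); measure(w,dict(long=A["long"]))
print(get_obs()["time_s"],get_obs()["joint_pos"])
E
```

```text
long rim centre from 3 views [476.3846 333.5105  39.2127]
square rim centre from 3 views [641.9734 150.9043  52.7622]
round rim centre from 4 views [487.6022 -13.5426  52.3408]
oblong rim centre from 3 views [ 479.3693 -345.6251   39.7021]Traceback (most recent call last):
  File "<stdin>", line 20, in <module>
    return _wrapfunc(a, 'argmax', axis=axis, out=out, **kwds)
    return bound(*args, **kwds)
ValueError: attempt to get argmax of an empty sequence
```

The rim heights come out at 39–53 mm. That is within 3 mm of the text values of 42 and 55, so they hold. I'll take the mat from its corner pixels in both views.

Run:
```python
from act import *
for n,p in dict(top=[(376.5,195.9),(424.3,190.8),(432.2,253.2),(382.7,258.9)],scene=[(204,308),(264,283),(297,345),(236,372)]).items():
    print("mat",n,cv2.minAreaRect((cast(dict(np.load(f"pics/{n}0.npz")),p,.006)*1000).astype(np.float32)))
print("tips",bot.tcp_to_tips)
psi=turn(.476,.336,np.radians(-18.7)); w=look(.476,.336,psi,"l1"); measure(w,dict(long=BOX["long"][:2]))
print(get_obs()["time_s"],get_obs()["joint_pos"])
```

```text
mat top ((659.1085815429688, -167.7837371826172), (158.35354614257812, 121.91715240478516), 5.878940105438232)
mat scene ((660.4654541015625, -168.16714477539062), (148.52012634277344, 120.93770599365234), 5.908849239349365)
tips 0.017
long RIM [480.1 333.6] [ 67.9 156. ] 71.4 | LID round [472.5 335.3] 36.5
5.0 [ 0.508   0.3628  1.6115 -0.      1.1651 -0.7349]
```

View pics/l1.png

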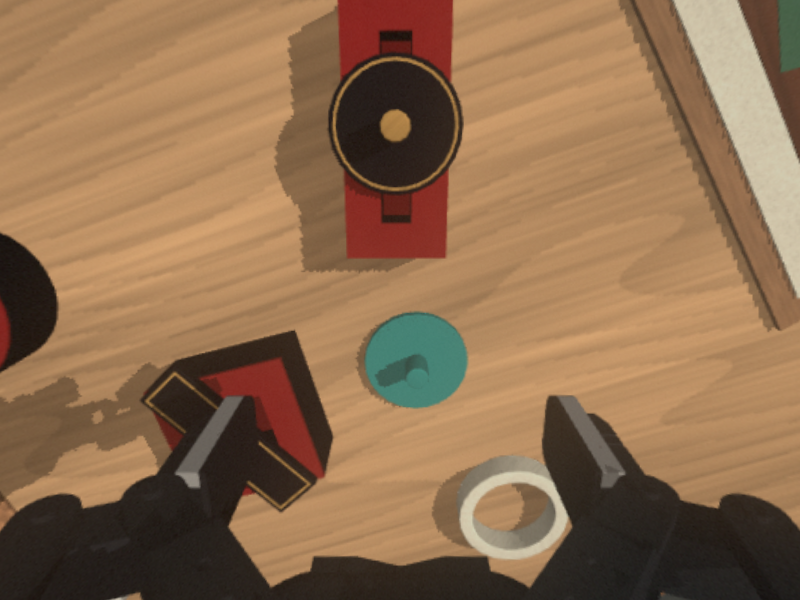

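The overhead wrist view shows the round lid at (396,124), knob centred, lying flat on the long box. I'll move it to the mat and then look at the long lid.

```bash
sed -i 's/wristpin(c,500)/wristpin(c,400)/' act.py
python3 - <<'E'
from act import *
x,y=.4722,.335
pick(x,y,turn(x,y,np.radians(-18.7)),.050,.018)
x,y=.660,-.168
place(x,y,turn(x,y,0),.014)
x,y=.642,.150; w=look(x,y,turn(x,y,np.radians(24.6)),"l2"); measure(w,dict(square=BOX["square"][:2],long=BOX["long"][:2]))
print(get_obs()["time_s"],get_obs()["joint_pos"])
E
```

```text
pick t 7.8 width 0.01705678978050661 fz -0.058301714374579316 0.4505750517242443 [-0.7363 -0.7722  4.9909] pos [0.4724 0.3351 0.0714]
held 0.01708190073818931
place dz 0.0 df 3.8820697553001766
t 14.25
square RIM [641.1 150.8] [104.3 103.7] 86.4 | LID long [641.2 149.2] [124.5  29. ] 25.2
long RIM [475.8 332.4] [ 69.3 165.6] 71.4 | LID round [479.9 326.7] 51.4
15.7417 [ 0.1978  0.2831  1.7298 -0.0001  1.1296  1.3407]
```

View pics/l2.png

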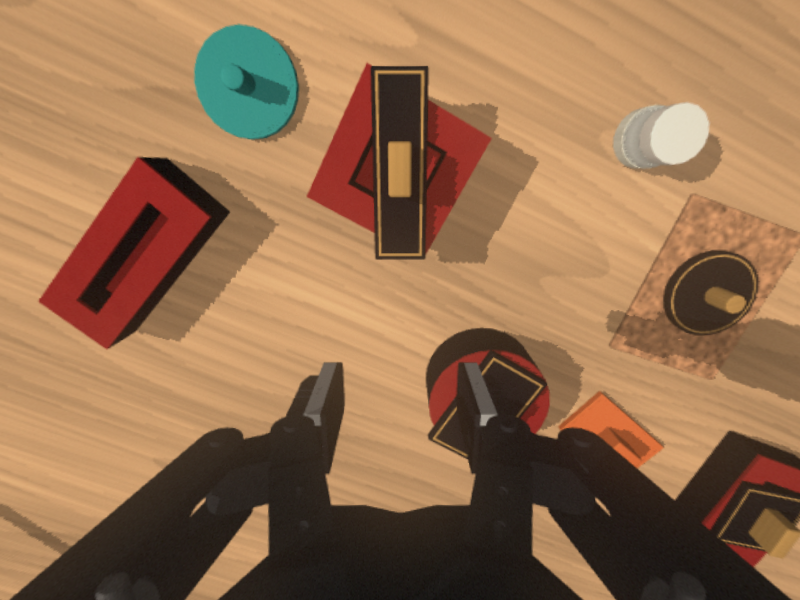

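The round lid lies flat on the mat at (713,292). The long box at (134,252) is open, and the long lid is straight ahead at (400,163). I'll move the long lid to the long box, check it, then look at the square lid.

```bash
sed -i 's/tcp_to_tips+.004/tcp_to_tips+.006/' act.py
python3 - <<'E'
from act import *
x,y=.6418,.1491
pick(x,y,turn(x,y,np.radians(24.9)),.063,.016)
x,y,a=.4766,.3326,np.radians(-18.65)
place(x,y,turn(x,y,a),.050)
import m; m.B['long']=(0,.042,'long')
w=look(x,y,turn(x,y,a,np.pi),"l3"); measure(w,dict(long=(x,y)))
cv2.imwrite("pics/l3.png",w["frame"][:,:,::-1])
x,y=.4805,-.344; w=look(x,y,turn(x,y,np.radians(10.6)),"l4"); measure(w,dict(oblong=(x,y)))
c=np.load("pics/l3.npz");a=w["frame"][0:400,150:650];b=wristpin(c,400)["frame"][0:400,250:550]
cv2.imwrite("pics/l34.png",np.hstack([b,a])[:,:,::-1])
print(get_obs()["time_s"],get_obs()["joint_pos"])
E
```

```text
pick t 18.2 width 0.015578936519793017 fz 0.03229784006464698 -0.3413057472888426 [ 0.4632 -0.5148  2.3401] pos [0.6421 0.1492 0.0864]
held 0.015386636431748623
place dz 0.0 df 4.409063544673714
t 24.5417
long RIM [479.2 334.1] [ 67.9 158.6] 71.5 | LID long [478.7 332.8] [ 29.5 124.6] 71.1
oblong RIM [ 478.4 -345. ] [132.  88.] 3.1 | LID square [ 479.7 -342.5] [64.7 65.3] 10.7
28.0417 [-0.7323  0.2165  1.8175 -0.      1.1077  0.6527]
```

View pics/l34.png

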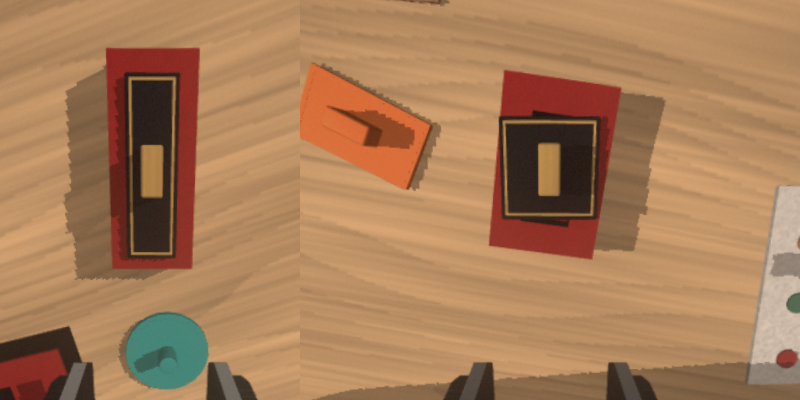

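The long lid (left, centre at (152,167)) lies flat and square, perhaps slightly off along its length. The square lid is at (549,168), with its block running up the picture. I'll measure the long lid's offset with a wider search window and in the top view before moving on.

```bash
sed -i 's/R=0.088/R=(.105 if n=="long" else .088)/' m.py
python3 - <<'E'
from act import *; import m
m.B['long']=(0,.042,'long')
measure(wristpin(dict(np.load("pics/l3.npz")),400),dict(long=(.4766,.3326)))
w=wristpin(dict(np.load("pics/l2.npz")),400); measure(w,dict(long=(.4766,.3326)))
for n in("top","scene"):
    c=vision.read_camera(n); np.savez(f"pics/{n}1.npz",**c); print(n); measure(c,dict(long=(.4766,.3326)))
    h=c["frame"].shape
E
```

```text
long RIM [476.8 334.8] [ 67.9 163.7] 71.5 | LID long [478.7 332.8] [ 29.5 124.6] 71.1
long RIM [475.8 332.4] [ 69.3 165.6] 71.4 | LID long [480.4 329.2] [ 17.7 110.3] 71.4
top
long RIM [474.  331.1] [ 68.1 162.9] 71.3 | LID long [478.9 329.2] [ 39.6 136.3] 73.4
scene
long RIM [479.  333.6] [ 67.3 163.2] 71.1 | LID long [541.8 307.1] [36.8 10.7] 55.2
```

The wrist and top views both put the long lid about 2.5 mm too far along its axis and about 1 mm sideways, so I'll mend that. Wrist views at different turns also give the camera bias in the tool frame, about (-0.6, 1.3) mm, which I use to refine the targets.

```bash
cat >> act.py <<'E'
import m
BOX=dict(long=(.4759,.3332,np.radians(-18.65)),square=(.6415,.1513,np.radians(-3.6)),round=(.4875,-.0130,0),oblong=(.4795,-.3444,np.radians(3.1)))
def check(n,lid,tag,psi=None):
    "look straight down on a box; lid minus rim in the box frame, mm (one picture, so calibration cancels)"
    x,y,a=BOX[n]; m.B[n]=(0,m.B[n][1],lid); psi=turn(x,y,a) if psi is None else psi
    r,l=measure(look(x,y,psi,tag),{n:(x,y)})[n]
    d=np.array(l[0])-np.array(r[0]); print("  offset in box frame",d@[np.cos(a),np.sin(a)],d@[-np.sin(a),np.cos(a)])
E
python3 - <<'E'
from act import *
x,y=.4804,-.3416
pick(x,y,turn(x,y,np.radians(10.7)),.050,.016)
x,y,a=BOX["square"]; place(x,y,turn(x,y,a,np.pi/2),.063)
check("square","square","l5")
x,y,a=.4766,.3326,BOX["long"][2]; psi=turn(x,y,a)
pick(x,y,psi,.050,.016); place(.4745,.3343,psi,.050); check("long","long","l6")
c=vision.read_camera("top"); np.savez("pics/top2.npz",**c); measure(c,dict(square=BOX["square"][:2]))
x,y=.4835,-.010;w=look(x,y,turn(x,y,np.radians(-6.5)),"l7"); measure(w,dict(round=BOX["round"][:2]))
F=[wristpin(dict(np.load(f"pics/l{i}.npz")),400)["frame"][0:330,270:530] for i in(5,6,7)]
cv2.imwrite("pics/l567.png",np.hstack(F)[:,:,::-1]); print(get_obs()["time_s"])
E
```

```text
pick t 30.7 width 0.01565412256874411 fz 1.3302690714644951 0.8619252252386891 [-1.0531 -0.4511  3.3957] pos [ 0.4807 -0.3418  0.0734]
held 0.01557601452263711
place dz 0.0 df 5.243127507507514
t 37.1167
square RIM [642.  152.4] [103.9 103.7] 86.2 | LID square [642.1 150.2] [65.4 64.7] 86.5
  offset in box frame 0.3113991167625886 -2.2530967948827647
pick t 42.0 width 0.015204691493891025 fz 0.20748144551337694 0.8058176958612967 [-1.0691  0.0668  3.565 ] pos [0.4769 0.3328 0.0734]
held 0.015585891744219515
place dz 0.0 df 4.610065498429067
t 46.7833
long RIM [476.7 334.9] [ 68.  164.1] 71.6 | LID long [476.5 334.5] [ 29.2 124.9] 71.0
  offset in box frame -0.04742232598032789 -0.4038325325797001
square RIM [638.7 149. ] [103.9 104.6] 86.3 | LID square [642.7 149.9] [64.9 63.6] 86.6
round RIM [487.4 -11.5] 55.2 | LID oblong [483.   -9.1] [49.3 92.5] 83.7
49.15
```

View pics/l567.png

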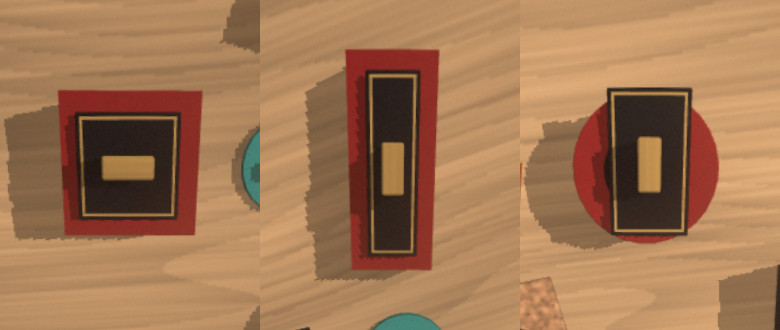

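Left: the square lid sits about 2 mm off in y. Middle: the long lid is now centred. Right: the oblong lid is at (649,163) on the round box. I'll move the oblong lid, then the round lid (gripped at a quarter turn so it centres in both directions), and check each box from two wrist turns so the camera bias cancels.

Run:
```python
from act import *
x,y=.4824,-.0097
pick(x,y,turn(x,y,np.radians(-6.4)),.063,.016)
x,y,a=BOX["oblong"]; place(x,y,turn(x,y,a),.050)
check("oblong","oblong","l8"); check("oblong","oblong","l8b",turn(x,y,a)+np.pi*(1 if turn(x,y,a)<np.arctan2(y,x)+np.pi/2 else -1))
pick(.660,-.168,np.pi/2,.014,.018)
x,y,a=BOX["round"]; place(x,y,np.pi/2,.063)
check("round","round","l9",np.pi); check("round","round","l9b",0.)
x,y,a=BOX["square"]; check("square","square","l5b",a+.0)
x,y,a=BOX["long"]; check("long","long","l6b",a)
F=[cv2.resize(wristpin(dict(np.load(f"pics/l{i}.npz")),400)["frame"][0:330,250:550],None,fx=1,fy=1) for i in("8","9")]
cv2.imwrite("pics/l89.png",np.hstack(F)[:,:,::-1]); print(get_obs()["time_s"])
```

```text
pick t 51.7 width 0.01532859142237018 fz -0.014523058247172982 -0.11601909449354647 [-0.9174 -0.1695  5.0894] pos [ 0.4826 -0.0097  0.0863]
held 0.015827228825286685
place dz 0.0 df 4.793546705028365
t 58.2583
oblong RIM [ 478.1 -344.9] [131.5  88.1] 3.2 | LID oblong [ 480.6 -344. ] [92.5 49.4] 3.4
  offset in box frame 2.4829239329688146 0.828639433098005
oblong RIM [ 479.2 -343.2] [131.4  88. ] 3.2 | LID oblong [ 480.5 -343.8] [93.  49.8] 3.2
  offset in box frame 1.2784489158814918 -0.756798400467148
pick t 65.4 width 0.01711163899997081 fz -0.3809989266737024 0.05188501660961503 [-0.3648 -0.5126  3.8732] pos [ 0.6602 -0.1681  0.0374]
held 0.01703061638817759
place dz 0.0 df 6.559842289225935
t 70.925
round RIM [487.3 -11.5] 55.3 | LID round [488.3 -12.3] 36.3
  offset in box frame 0.927313224201896 -0.8528752462625562
round RIM [486.1 -12.9] 55.3 | LID round [488.4 -12.3] 36.5
  offset in box frame 2.30431288476251 0.5982881696581899
square RIM [640.9 151. ] [104.  103.3] 86.4 | LID square [642.5 150.1] [65.1 64. ] 86.4
  offset in box frame 1.6344122553163871 -0.7566097113682564
long RIM [475.4 333.7] [ 67.9 163.4] 71.4 | LID long [476.9 334.4] [ 29.7 124.4] 71.4
  offset in box frame 1.1320204419086304 1.1394265534935784
77.9
```

View pics/l89.png

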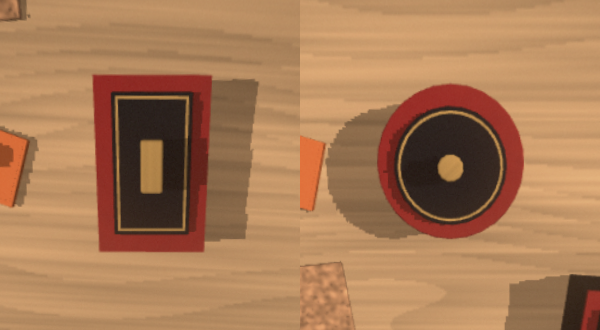

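Both lids lie flat on their boxes. The mean offsets over two turns are all under 2 mm, and three of them exceed 1 mm: oblong (1.9, 0), round (1.6, -0.1) and square (1.0, -1.5). There is time to nudge those three. Then I'll move clear and check from above.

Run:
```python
from act import *
for n,s,w,zp,d in(("square",np.pi/2,.016,.063,(-.0010,.0014)),("round",0,.018,.063,(-.0016,0)),("oblong",np.pi,.016,.050,(-.0018,0))):
    x,y,a=BOX[n]; psi=np.pi/2 if n=="round" else turn(x,y,a,s)
    pick(x,y,psi,zp,w); place(x+d[0],y+d[1],psi,zp)
check("oblong","oblong","e1"); check("round","round","e2",np.pi); check("square","square","e3")
bot.reach([.242,-.576,.30],q(.398)); bot.dwell(.3)
m.B['long']=(0,.042,'long')
for n in("top","scene"):
    c=vision.read_camera(n); np.savez(f"pics/{n}9.npz",**c); print(n); measure(c,{k:v[:2] for k,v in BOX.items()}); 
    if n=="top": t=c["frame"][160:350,150:530]
    else: s=c["frame"][120:330,80:500]
cv2.imwrite("pics/final.png",np.vstack([cv2.resize(t,(600,300)),cv2.resize(s,(600,300))])[:,:,::-1])
o=get_obs();print(o["time_s"],o["wrist_force"])
```

```text
pick t 81.8 width 0.015617369762404073 fz 0.184670710814806 0.6990020140768419 [-0.7916  0.6469  3.1532] pos [0.6418 0.1514 0.0864]
held 0.015415969943844036
place dz 0.0 df 3.8884495627389652
t 86.6583
pick t 89.5 width 0.01675504158858235 fz -0.08042206612715325 0.2716471817961357 [-1.6023 -0.3473  5.0219] pos [ 0.4877 -0.013   0.0863]
held 0.016852362914888168
place dz 0.0 df 5.378461847534667
t 94.2833
pick t 97.5 width 0.015607922734102423 fz 0.4033516609507424 -0.08181031691387661 [0.4576 0.1913 3.3617] pos [ 0.4797 -0.3446  0.0734]
held 0.015541598706517137
place dz 0.0 df 6.369296925259972
t 102.2917
oblong RIM [ 478.3 -344.8] [132.1  88. ] 3.0 | LID oblong [ 479.  -343.9] [92.7 49.4] 3.2
  offset in box frame 0.737095700093164 0.8119433353369379
round RIM [487.3 -11.4] 55.3 | LID round [486.6 -12.3] 36.4
  offset in box frame -0.7191022625697769 -0.9041708248660143
square RIM [642.1 152.4] [103.9 103.2] 86.4 | LID square [640.8 151.7] [65.7 64.7] 86.4
  offset in box frame -1.2552911161352018 -0.8057215681046053
top
long RIM [474.  331.1] [ 68.  163.1] 71.3 | LID long [476.7 330.4] [ 36.4 135. ] 71.4
square RIM [638.7 149. ] [104.1 104.4] 86.2 | LID square [641.7 151.5] [65.4 63.6] 86.6
round RIM [485.1 -15.1] 54.8 | LID round [487.4 -12.8] 35.9
oblong RIM [ 477.9 -346.4] [131.9  89. ] 3.0 | LID oblong [ 479.8 -347. ] [102.7  54.5] 3.0
scene
long RIM [478.9 333.5] [ 67.3 163.2] 71.3 | LID long [496.7 326.1] [25.8 73.8] 71.9
square RIM [644.2 151.3] [103.6 103.6] 85.9 | LID square [639.8 151. ] [62.7 61.7] 86.3
round RIM [490.3 -12.2] 54.9 | LID round [486.1 -16.6] 32.1
oblong RIM [ 482.5 -343.1] [134.1  87.8] 3.1 | LID oblong [ 477.3 -344.8] [89.9 49. ] 3.2
110.0 [ 0.3951 -0.036   0.1134]
```

View pics/final.png

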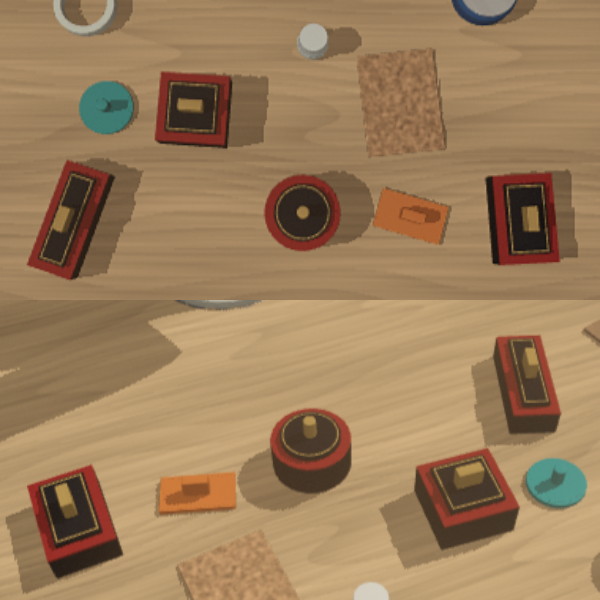

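The final picture shows all four lids flat, centred and square on their own boxes: square (192,106), round (302,212), long (70,220) and oblong (525,218). The mat is empty, the boxes have not moved from their first measured places, and the jar and look-alikes look undisturbed. The clock stands at 110 s and the arm is clear.

```bash
python3 -c "
from workcell import hand_in
print(hand_in())"
```

```text
the job is handed in; nothing more can be done
None
```

All four lids are on their own boxes, flat, squared up and measured within about 2 mm of centre, and the job was handed in at about 110 s of the 131 s limit; the hand-in call returned no verdict.

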